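# Shut and latch the loaded block heater

### The arm

A 6-joint arm with a two-finger parallel gripper is mounted at the origin on the work surface. World frame = base frame: x ahead of the robot, y to its left, z up, the work surface at z = 0. Lengths are in m, angles in rad, forces in N, time in s.
With the tool pointing down it reaches from about 0.35 to 0.875 m from the base axis. Payload 4.2 kg.
Tool frame: the origin (TCP) lies on the mounting face of the last link; the fingertips stand 182 mm ahead of it and the grasp point (between the pads) lies 164 mm ahead of it; z points along the fingers, y is the line along which they close (so a half turn about z gives the same grasp; the last joint's range is limited). The gripper opens to 87 mm and grips with 3 to 60 N. Pads are 19 mm wide; open, the fingers measure 117 mm over their backs; the gripper's body (75 mm by 190 mm) begins 51 mm behind the grasp point.
Start: joints at [1.588, 0.385, 0.008, 0, -1.194, -0.259], TCP at [0.15, 0.607, 0.405] pointing down, gripper open.
Joint ranges: [-3.14, 3.14], [-1.21, 2.06], [-1.07, 1.41], [-3.16, 2.05], [-2.99, -0.16], [-3.1, 3.1]. Speed limits (rad/s): [2.79, 2.79, 3.14, 3.14, 3.14, 3.14].

### API

Orientations are given as a unit quaternion [x, y, z, w].
In Python, from rig import env, imaging gives the robot as it stands.
- The arm moves only by the shell command python3 -m inch 'ROWS' [FORCE]. ROWS is JSON, one flat list of numbers, 7 for each row, row after row: the shift along the tool's x, y, z in cm, then the turn, a rotation vector about the tool's x, y, z in degrees, then the opening, from 0 (shut) to 1 (fully open). A call has 1 to 20 rows; each row is the pose to reach, as a shift and turn from the pose commanded when the call began, along the tool's axes at that moment; what a row does not reach only later rows make up. A row lasts 1/12 s, in which the tool goes at most 41.7 mm and 7.16 degrees, less where a joint would pass 70% of its speed; a pose out of reach is approached as far as the arm can. A call with a gripper value outside its range is refused whole. The fingers move at their own pace and stop on an object; FORCE is the grip in N (left out, the last holds). Time passes only in rows, so rows that repeat a pose let the fingers close. It gives the time, the measured TCP pose, the force, the opening and the grip force at its end, in the units of the state.
- env.read_state(): the state, without advancing time (a new reading comes with each control period).
- imaging.grab_frame(name): name is "scene" or "top" or "wrist"; returns a dict with "frame" (400x640x3 uint8, red, green, blue), "range_z" (400x640 float32, m along the optical axis (not along the pixel's ray), 0 where there is no reading), "intrinsics" (3x3 intrinsics, pixels), "view" (4x4, takes a point from world to camera coordinates); the wrist camera has in their place "hand_eye" (4x4, takes a point from camera to tool coordinates, whose origin is the TCP and whose axes are the flange's). Camera axes: x right, y down, z forward; pixel columns grow to the right and rows downward; lengths in m; the calibration is good to about 2 mm. A picture is of the moment at which its call begins: read the wrist's pose just before it.
- env.job_done(): hands the job in; it is judged then, once.
The state is a dict: "time_s": time; "q": joint angles; "joint_velocities": joint speeds; "tau": joint torques, N m; "eef_pos": TCP position; "eef_rot": TCP orientation; "wrist_force": force on the tool from outside, world axes, zero at the start; "moment": the same for the moment, N m; "grip_width": finger opening in m; "grasp_force": force on a finger pad.
Only numpy, scipy, OpenCV 4.12 (cv2) and the standard library are available. Lean on these libraries where they do the work, as an engineer would, in place of code of your own. Each camera call takes 0.05 s, during which the arm holds its last target. There are 200 camera calls.

### The job

One of the two block heaters has a well plate lying in it. With the fingertips, push that heater's lid fully down, then push its latch slide all the way across over the lid's tongue, and draw clear. Do not lift the plate or move it out of its place, leave the empty heater's lid and latch as they are, and leave the other things on the bench where they are.

Things in the scene. Friction and masses are not known exactly. Their poses are not given: they have to be found in the camera images.
- loaded_heater: blue-grey block heater with the plate in it, the one to shut: 200 x 200 x 85 mm, fixed, turned up to 20 degrees. Origin: centre of its underside; x points from the lid hinge to the latch strip (roughly away from the robot), y along the hinge and the latch's travel. Plate recess in its top: 90 x 134 mm, 23 mm deep, centred at x -20 mm, y 0.
- loaded_lid (a joint): angle of the loaded heater's lid, rad: 0 = flat and shut, grows as it opens; starts 0.9 to 1.25, limit 1.6. The open lid stands on the robot's side and swings down away from the robot. The hinge is stiff, the lid stays at any angle; 2 to 5 N on the outer face near the free edge moves it. Shut, its top is 111 mm above the bench.
- loaded_lid_edge (a point): loaded heater's lid, middle of the outer face's free edge: 130 mm from the hinge line along the lid, 18 mm outside it. From the middle of the free edge a steel tongue, 24 mm wide and 8 mm thick, juts another 18 mm
- loaded_hinge (a point): middle of the loaded heater's hinge line, at heater x -85 mm, z 93 mm, with the heater's axes. The lid is a white slab 180 mm wide, 22 mm thick (outer face 18 mm outside the hinge line, inner face 4 mm inside), reaching 130 mm from the hinge line
- loaded_latch (a joint): position of the loaded heater's latch slide, m: 0 = fully across, covering the lid's tongue; starts 0.034 to 0.046 (end stop) towards the heater's +y. It slides towards the heater's -y against about 2 N of friction, stays where left, and has a hard stop at 0.
- loaded_latch_fin (a point): middle of the top of the upright fin on the loaded heater's latch slide: 137 mm above the bench, heater x 73 mm, heater y = latch value. The black fin is 26 mm along heater x, 14 mm along y, and rises 32 mm from the slide's flat top, which is 105 mm above the bench, 40 mm long along y, heater x 48 to 92 mm
- plate: white 96-well plate lying loose in the loaded heater's recess, 85.5 x 127.5 x 20 mm, 60 g or so, its top 3 mm below the recess's rim; origin at the centre of its underside, long side along y
- idle_heater: the same heater with an empty recess, to be left open: 200 x 200 x 85 mm, fixed, turned up to 20 degrees. Origin: centre of its underside; x points from the lid hinge to the latch strip (roughly away from the robot), y along the hinge and the latch's travel. Plate recess in its top: 90 x 134 mm, 23 mm deep, centred at x -20 mm, y 0.
- idle_lid_edge (a point): empty heater's open lid (same size as the other), middle of the outer face's free edge: 130 mm from the hinge line along the lid, 18 mm outside it. From the middle of the free edge a steel tongue, 24 mm wide and 8 mm thick, juts another 18 mm
- idle_latch_fin (a point): middle of the top of the upright fin on the empty heater's latch slide: 137 mm above the bench, heater x 73 mm, heater y = latch value. The black fin is 26 mm along heater x, 14 mm along y, and rises 32 mm from the slide's flat top, which is 105 mm above the bench, 40 mm long along y, heater x 48 to 92 mm
- spare_plate: a second white well plate, 85.5 x 127.5 x 20 mm, lying on the bench itself, loose; origin under its centre
- bottle: glass reagent bottle with a blue cap, 54 mm across, 120 mm tall, loose, standing; origin under its centre
- carton: white carton 90 x 130 x 60 mm, loose; origin under its centre
- pipette: hand pipette lying on the bench along its x axis beyond the heaters, about 225 mm long, 26 mm high, loose; origin on the bench under its middle
Things that resemble listed ones, but are neither listed nor needed, are in the scene too. Leave any blue look-alike of the plate alone.

How it is judged:
On the way, in this order (a step that is already met when the one before it is completed fails the run):
1. the loaded heater's lid is fully down (value of joint loaded_lid below 0.04 rad), for 0.1 s.
2. its latch slide is fully across (value of joint loaded_latch below 0.004 m), for 0.1 s.
At the end, for the whole second after the job is handed in: The loaded heater's lid is shut (within 0.04 rad) and its latch slide fully across (within 4 mm), the plate lies still in its recess, the empty heater's lid edge is within 15 mm and its latch within 6 mm of where they were, and the bystanders are within 20 mm of where they were (value of joint loaded_lid below 0.04 rad and value of joint loaded_latch below 0.004 m and z of plate in the frame of loaded_heater between 0.056 and 0.068 m and linear speed of plate below 0.02 m/s and distance of idle_lid_edge from where it was at the start of the episode below 0.015 m and distance of idle_latch_fin from where it was at the start of the episode below 0.006 m and distance of each of spare_plate, bottle, carton, pipette from where it was at the start of the episode below 0.02 m); the robot touches nothing.
It fails at once if the plate is lifted or pushed out of its place (12 mm) (distance of plate from where it was at the start of the episode above 0.012 m).
It fails at once if the empty heater's lid (15 mm) or latch (6 mm) is moved (distance of idle_lid_edge from where it was at the start of the episode above 0.015 m or distance of idle_latch_fin from where it was at the start of the episode above 0.006 m).
It fails at once if a bystander is moved by more than 20 mm (distance of any of spare_plate, bottle, carton, pipette from where it was at the start of the episode above 0.02 m).
It fails at once if the bottle is tipped (angle between bottle's own z axis and vertical above 0.4 rad).
It also fails if it takes over 45 s, if anything falls off the work surface, if the arm or the gripper's body presses on something with over 40 N, if the wrist force passes 120 N, or if a joint passes its speed limit or range.

## Working session

There is one attempt and no reset: what is moved stays moved. The work goes in short steps, Python scripts to look and compute and a shell command to move; the robot and the scene stay as the last step left them, time stands still between calls to the robot, and variables do not carry over. Pictures are saved under pics/ and viewed, at most 10 in all, crops included, and the job is handed in when it is done.

```bash
ls; mkdir -p pics; python3 - <<'E'
from rig import env, imaging
import numpy as np, cv2
s=env.read_state(); print({k:np.round(v,3).tolist() for k,v in s.items()})
for n in ("scene","top"):
    f=imaging.grab_frame(n); np.savez(f"pics/{n}0.npz",**f)
    cv2.imwrite(f"pics/{n}0.png",f["frame"][:,:,::-1]); print(n,f["intrinsics"].tolist(),np.round(f["view"],3).tolist())
E
```

```text
pics
{'time_s': 0.0, 'q': [1.588, 0.386, 0.007, -0.001, -1.194, -0.259], 'joint_velocities': [0.001, -0.001, 0.0, -0.003, 0.0, 0.0], 'tau': [0.0, -39.066, 18.739, 4.22, 0.011, -0.0], 'eef_pos': [0.15, 0.607, 0.404], 'eef_rot': [0.993, -0.121, -0.0, 0.001], 'wrist_force': [-0.343, 0.111, -0.04], 'moment': [0.03, 0.007, -0.042], 'grasp_force': 0.0, 'grip_width': 0.087}
scene [[473.89543940771057, 0.0, 325.2195959532144], [0.0, 473.89543940771057, 203.03855706342958], [0.0, 0.0, 1.0]] [[-0.75, 0.661, -0.007, 0.426], [0.461, 0.515, -0.723, -0.172], [-0.474, -0.545, -0.691, 1.63], [0.0, 0.0, 0.0, 1.0]]
top [[432.2920444385319, 0.0, 316.146761506515], [0.0, 432.2920444385319, 192.52355891522333], [0.0, 0.0, 1.0]] [[0.002, -1.0, 0.013, -0.012], [-0.992, -0.003, -0.124, 0.587], [0.124, -0.013, -0.992, 1.506], [0.0, 0.0, 0.0, 1.0]]
```

View pics/scene0.png

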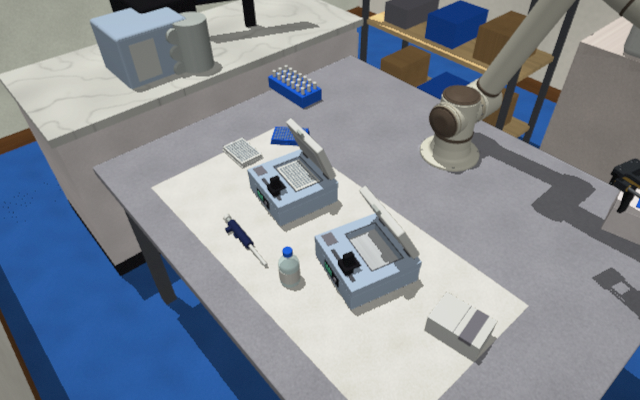

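View pics/top0.png

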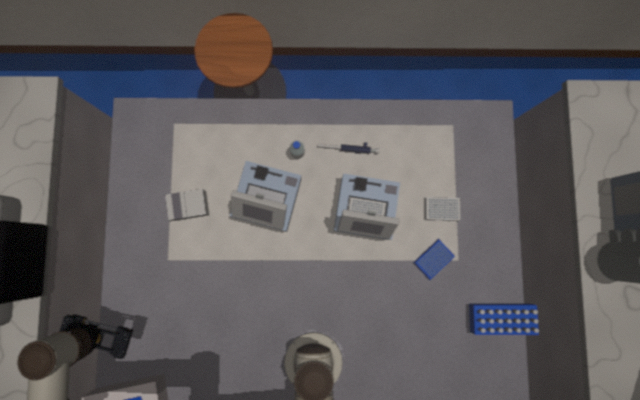

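The scene and top views show the loaded heater (white plate in the recess) at top pixel (368,205), scene (292,185), with its fin at top (360,183). The idle heater is at top (265,195). Next I'll measure the loaded one.

```bash
cat > h.py <<'E'
import numpy as np, cv2
def cloud(f,V=None):
    V=np.linalg.inv(f["view"]) if V is None else V
    K=f["intrinsics"];z=f["range_z"].astype(float);v,u=np.mgrid[:400,:640]
    P=np.stack([(u-K[0,2])/K[0,0]*z,(v-K[1,2])/K[1,1]*z,z],-1)
    return P@V[:3,:3].T+V[:3,3]
E
python3 - <<'E'
from h import *
for n,box in (("top",(320,165,410,245)),("scene",(235,115,345,230))):
    f=dict(np.load(f"pics/{n}0.npz")); P=cloud(f); x0,y0,x1,y1=box
    p=P[y0:y1,x0:x1].reshape(-1,3); c=f["frame"][y0:y1,x0:x1].reshape(-1,3).astype(int); z=p[:,2]
    print(n,"hist",np.histogram(z,np.arange(-.01,.3,.01))[0])
    blue=(c[:,2]-c[:,0]>15)&(c.sum(1)>200)
    t=p[(abs(z-.085)<.006)&blue]; r=cv2.minAreaRect(t[:,:2].astype(np.float32)); print("top face",len(t),t[:,2].mean(),np.round(cv2.boxPoints(r),3).tolist(),r)
    k=p[(c.sum(1)<150)&(z>.1)&(z<.15)]; print("black",len(k),np.round(k.min(0),3),np.round(k.max(0),3)); kk=k[k[:,2]>.125]; print("fin top",len(kk),kk.mean(0) if len(kk) else 0)
    l=p[(z>.15)]; print("lid",len(l)); 
    if len(l)>20:
        m=l.mean(0);u,s,vt=np.linalg.svd(l-m,full_matrices=False);print(m,s,np.round(vt,3).tolist(),"zmax",l[:,2].max(),"top pts",np.round(l[l[:,2]>l[:,2].max()-.012].mean(0),3))
    im=cv2.resize(f["frame"][y0:y1,x0:x1,::-1],None,fx=4.2,fy=4.2,interpolation=cv2.INTER_CUBIC); cv2.imwrite(f"pics/{n}c.png",im)
a,b=cv2.imread("pics/topc.png"),cv2.imread("pics/scenec.png")
h=max(a.shape[0],b.shape[0]);a=cv2.copyMakeBorder(a,0,h-a.shape[0],0,0,0);b=cv2.copyMakeBorder(b,0,h-b.shape[0],0,0,0)
o=np.hstack([a,b]);cv2.imwrite("pics/both.png",cv2.resize(o,None,fx=798/o.shape[1],fy=798/o.shape[1]))
E
```

```text
top hist [1113 2528   51   14   16   12   21   59  152 1599  210  141   72   69
   96   85   75   74   75   83   89   85  283  155   20    0    0    0
    0    0]
top face 772 0.08579160504133743 [[0.4790000021457672, -0.2750000059604645], [0.6179999709129333, -0.29499998688697815], [0.6460000276565552, -0.10199999809265137], [0.5070000290870667, -0.0820000022649765]] ((0.5622382164001465, -0.18855218589305878), (0.19471505284309387, 0.14046582579612732), 81.62548065185547)
black 6 [ 0.6   -0.162  0.106] [ 0.622 -0.153  0.137]
fin top 1 [ 0.60015019 -0.15600996  0.1366145 ]
lid 961
[ 0.47443379 -0.17150708  0.23102825] [6.447904   1.56178828 0.46568706] [[-0.051, 0.138, 0.989], [0.146, 0.981, -0.129], [0.988, -0.138, 0.07]] zmax 1.5675809124185884 top pts [0.395 0.009 1.568]
scene hist [2408 4095  568  640  199  208  240  210  375 2451   83  149   68   75
   97   46   54   49   50   57   66   65  261   64   16    0    0    0
    0    0]
top face 1684 0.0849260331635964 [[0.42399999499320984, -0.2709999978542328], [0.621999979019165, -0.3019999861717224], [0.6779999732971191, 0.06400000303983688], [0.47999998927116394, 0.09399999678134918]] ((0.5509788393974304, -0.1039404422044754), (0.3695560395717621, 0.20053181052207947), 81.32914733886719)
black 185 [ 0.594 -0.184  0.1  ] [ 0.638 -0.139  0.14 ]
fin top 52 [ 0.61865528 -0.1574144   0.13347695]
lid 738
[ 0.54532559 -0.09069282  0.26075743] [9.79171622 1.20335319 0.25260052] [[-0.498, -0.636, -0.59], [0.227, -0.752, 0.619], [0.837, -0.174, -0.519]] zmax 1.0053253691843833 top pts [1.172 0.696 1.005]
```

View pics/both.png

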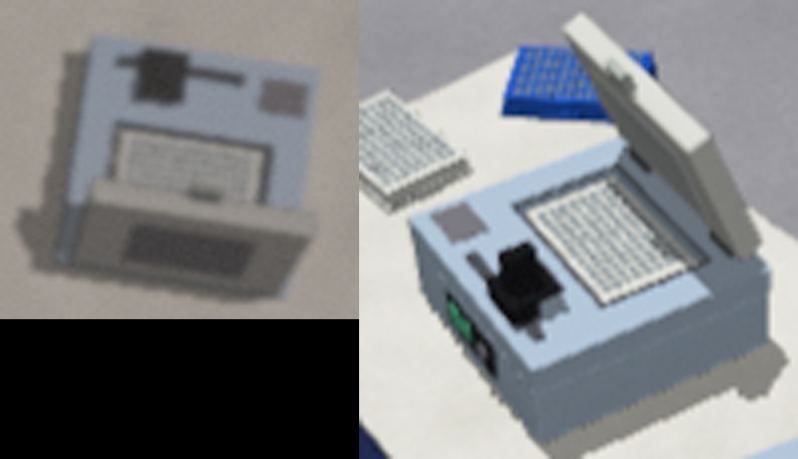

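The crops confirm the loaded heater: plate in the recess, lid open towards the robot, and the black fin off towards +y (about (160,75) in the left crop). I'll refine with a world-bounded fit.

```bash
python3 - <<'E'
from h import *
T=[];L=[];B=[]
for n in ("top","scene"):
    f=dict(np.load(f"pics/{n}0.npz")); p=cloud(f).reshape(-1,3); c=f["frame"].reshape(-1,3).astype(int)
    z=p[:,2]; m=(p[:,0]>.36)&(p[:,0]<.68)&(p[:,1]>-.32)&(p[:,1]<-.055)
    blue=(c[:,2]-c[:,0]>12)
    t=p[m&(abs(z-.085)<.005)&blue]; r=cv2.minAreaRect(t[:,:2].astype(np.float32)); print(n,len(t),r,np.round(cv2.boxPoints(r),3).tolist())
    l=p[m&(z>.15)&(z<.3)]; L.append(l)
    B.append(p[m&(c.sum(1)<170)&(z>.098)&(z<.15)&(p[:,0]>.57)]); T.append(t)
t=np.vstack(T); r=cv2.minAreaRect(t[:,:2].astype(np.float32)); print("all",r)
C=np.array([r[0][0],r[0][1]]); th=np.deg2rad(r[2]-90 if r[2]>45 else r[2])
R=np.array([[np.cos(th),-np.sin(th)],[np.sin(th),np.cos(th)]])
print("C",C,"yaw",np.rad2deg(th))
for nm,A in (("lid",L),("black",B)):
  for a in A:
    h=np.c_[(a[:,:2]-C)@R,a[:,2]]
    if nm=="lid":
        print("lid y range",np.percentile(h[:,1],[1,99]),"z max",np.percentile(h[:,2],99),"x",np.percentile(h[:,0],[1,99]))
        q=h[:,[0,2]]-[-.085,.093]; ang=np.arctan2(q[:,1],q[:,0]); rad=np.hypot(*q.T); print("far r",np.percentile(rad,[90,97,99]),"angles at r~.12:",np.percentile(ang[abs(rad-.115)<.01],[3,50,97]))
    else:
        s=h[(h[:,2]>.118)]; print("fin",len(s),np.round(np.percentile(s,[2,50,98],axis=0),3).tolist()); s=h[(h[:,2]<.11)]; print("slide",len(s),np.round(np.percentile(s,[2,98],axis=0),3).tolist())
E
```

```text
top 837 ((0.5600602626800537, -0.18844783306121826), (0.19603455066680908, 0.1445298045873642), 81.17731475830078) [[0.4740000069141388, -0.27399998903274536], [0.6159999966621399, -0.29600000381469727], [0.6470000147819519, -0.10300000011920929], [0.5040000081062317, -0.08100000023841858]]
scene 1690 ((0.5387528538703918, -0.1841103732585907), (0.20736241340637207, 0.20053181052207947), 81.32913970947266) [[0.42399999499320984, -0.2709999978542328], [0.621999979019165, -0.3019999861717224], [0.6539999842643738, -0.09700000286102295], [0.45500001311302185, -0.06599999964237213]]
all ((0.5387528538703918, -0.1841103732585907), (0.20736241340637207, 0.20053181052207947), 81.32913970947266)
C [ 0.53875285 -0.18411037] yaw -8.670860290527344
lid y range [-0.08911454  0.08628578] z max 0.233974339568935 x [-0.08629716 -0.03572608]
far r [0.13323393 0.13813836 0.14890152] angles at r~.12: [1.33170244 1.39229986 1.42115254]
lid y range [-0.08579682  0.09163508] z max 0.23213394380576108 x [-0.07476343 -0.03217926]
far r [0.13233837 0.14535215 0.1482432 ] angles at r~.12: [1.16596184 1.18914643 1.34136226]
fin 31 [[0.057, 0.026, 0.122], [0.067, 0.033, 0.137], [0.077, 0.039, 0.144]]
slide 43 [[0.049, 0.02, 0.101], [0.081, 0.049, 0.109]]
fin 71 [[0.061, 0.029, 0.12], [0.075, 0.04, 0.132], [0.086, 0.044, 0.14]]
slide 108 [[0.05, 0.016, 0.1], [0.091, 0.056, 0.109]]
```

```bash
python3 -m inch '[0,0,-4,0,0,-2,0, 0,0,-8,0,0,-4,0, 0,0,-12,0,0,-5.2,0, 0,0,-15,0,0,-5.2,0, 0,0,-15,0,0,-5.2,0]' 20; python3 -m inch '[4,0,0,0,0,0,0, 8,1,0,0,0,0,0, 12,2,0,0,0,0,0, 16,4,0,0,0,0,0, 20,7,0,0,0,0,0, 23,10,0,0,0,0,0, 26,13,0,0,0,0,0, 29,16,0,0,0,0,0, 31,19,0,0,0,0,0, 33,22.5,0,0,0,0,0, 34,26,0,0,0,0,0, 35,30,0,0,0,0,0, 36,34,0,0,0,0,0, 37,38,0,0,0,0,0, 37,42,0,0,0,0,0, 37,46,0,0,0,0,0, 37,50,0,0,0,0,0, 37,54,0,0,0,0,0, 37,54,0,0,0,0,0]'
```

```text
time_s: 0.52
eef_pos: [0.1501, 0.6063, 0.5628]
eef_rot: [0.997, -0.075, 0.001, -0.007]
wrist_force: [-0.5, 0.2, 1.6]
grip_width: 0.0614
grasp_force: 0.0
time_s: 2.1
eef_pos: [0.4323, 0.0126, 0.555]
eef_rot: [0.997, -0.079, -0.0, 0.0]
wrist_force: [0.2, -0.2, 0.0]
grip_width: 0.0004
grasp_force: 0.0
```

```bash
python3 -m inch '[0,4,0,0,0,0,0, 0,8,0,0,0,0,0, 0,12,0,0,0,0,0, 0,16,0,0,0,0,0, 1,18,0,0,0,0,0, 1,18,0,0,0,0,0, 1,18,0,0,0,0,0]'; python3 - <<'E'
from rig import env, imaging
from h import *
from scipy.spatial.transform import Rotation as Ro
s=env.read_state(); f=imaging.grab_frame("wrist"); np.savez("pics/w1.npz",**f); cv2.imwrite("pics/w1.png",f["frame"][:,:,::-1])
T=np.eye(4);T[:3,:3]=Ro.from_quat(s["eef_rot"]).as_matrix();T[:3,3]=s["eef_pos"]
p=cloud(f,T@f["hand_eye"]).reshape(-1,3); ok=f["range_z"].ravel()>0; c=f["frame"].reshape(-1,3).astype(int)
print(s["eef_pos"]); th=np.deg2rad(-8.7); R=np.array([[np.cos(th),-np.sin(th)],[np.sin(th),np.cos(th)]]); C=np.array([.537,-.184])
h=np.c_[(p[:,:2]-C)@R,p[:,2]]; m=ok&(abs(h[:,0])<.13)&(abs(h[:,1])<.13)
t=p[m&(abs(h[:,2]-.085)<.005)&(c[:,2]-c[:,0]>12)]
if len(t): print(len(t),t[:,2].mean(),cv2.minAreaRect(t[:,:2].astype(np.float32)))
l=h[m&(h[:,2]>.16)&(h[:,2]<.3)]; print("lid",len(l))
if len(l): print(np.percentile(l,[1,50,99],axis=0))
k=h[m&(h[:,2]>.12)&(h[:,0]>.05)&(h[:,2]<.15)]; print("fin",len(k)); 
if len(k): print(np.percentile(k,[1,50,99],axis=0))
E
```

```text
time_s: 2.68
eef_pos: [0.4171, -0.163, 0.5538]
eef_rot: [0.997, -0.077, -0.001, -0.0]
wrist_force: [-0.4, 0.3, 0.4]
grip_width: 0.0003
grasp_force: 0.0
[ 0.41705212 -0.16299431  0.55376777]
8605 0.08454866698183831 ((0.5319334864616394, -0.1830364465713501), (0.20001253485679626, 0.1883307695388794), 81.22404479980469)
lid 6855
[[-0.07828645 -0.08614382  0.16172829]
 [-0.0538399   0.00057889  0.21526545]
 [-0.03113948  0.08688446  0.23204616]]
fin 218
[[0.05973598 0.02832152 0.12090858]
 [0.06517266 0.0350483  0.13604675]
 [0.07307966 0.04219383 0.13838399]]
```

View pics/w1.png

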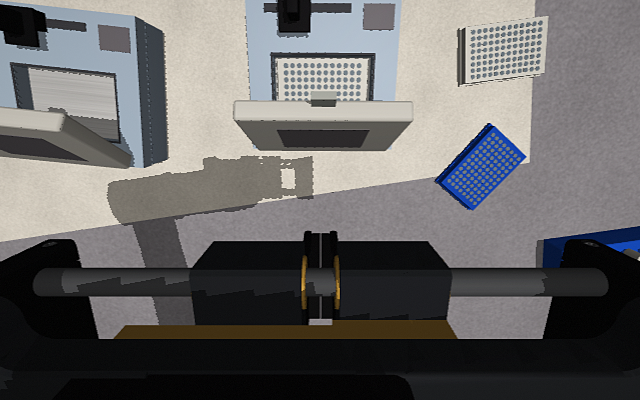

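The wrist view shows the loaded lid straight ahead at (323,125), with its tongue at (323,98), in line with the fingers. I'll descend behind the lid, then follow its arc.

```bash
python3 -m inch '[0,0,4,0,0,0,0, 0,0,8,0,0,0,0, 0,0,12,0,0,0,0, 0,0,16,0,0,0,0, 0,0,16.9,0,0,0,0, 0,0,16.9,0,0,0,0, 0,0,16.9,0,0,0,0]' && python3 -m inch '[1.5,0,0,0,0,0,0, 3,0,0,0,0,0,0, 4,0,0,0,0,0,0, 4.7,0,0,0,0,0,0, 5.5,0,0.2,0,0,0,0, 6.3,0,0.4,0,0,0,0, 7.2,0,0.8,0,0,0,0, 8.2,0,1.3,0,0,0,0, 9.1,0,1.9,0,0,0,0, 9.1,0,1.9,0,0,0,0]'
```

```text
time_s: 3.32
eef_pos: [0.418, -0.1617, 0.3873]
eef_rot: [0.997, -0.074, 0.001, 0.001]
wrist_force: [0.5, -0.3, -0.4]
grip_width: 0.0007
grasp_force: 0.0
time_s: 4.15
eef_pos: [0.5084, -0.176, 0.3648]
eef_rot: [0.997, -0.076, -0.001, -0.0]
wrist_force: [0.1, 0.4, -0.8]
grip_width: 0.0007
grasp_force: 0.0
```

```bash
python3 -m inch '[0.9,0,0.7,0,0,0,0, 1.7,0,1.5,0,0,0,0, 2.4,0,2.3,0,0,0,0, 3.1,0,3.2,0,0,0,0, 3.6,0,4.2,0,0,0,0, 4.1,0,5.2,0,0,0,0, 4.4,0,6,0,0,0,0, 4.6,0,6.7,0,0,0,0, 4.6,0,7.2,0,0,0,0, 4.6,0,7.5,0,0,0,0, 4.6,0,7.5,0,0,0,0, 4.6,0,7.5,0,0,0,0]'; python3 - <<'E'
from rig import imaging
from h import *
f=imaging.grab_frame("scene"); cv2.imwrite("pics/s2.png",cv2.resize(f["frame"][60:260,180:440,::-1],None,fx=3,fy=3))
E
```

```text
time_s: 5.15
eef_pos: [0.5528, -0.1827, 0.2936]
eef_rot: [0.997, -0.075, 0.001, 0.0]
wrist_force: [-1.8, 1.6, 6.7]
grip_width: 0.0003
grasp_force: 3.5
```

View pics/s2.png

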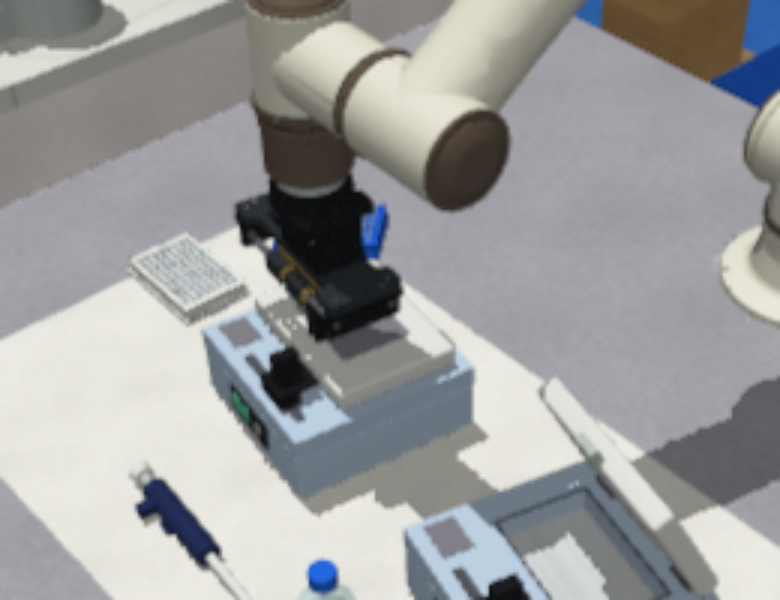

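The lid lies flat and its outline is level with the latch; tip z is about 0.111. I'll press briefly once more, then lift and move to the +y side of the fin.

```bash
python3 -m inch '[0,0,0.3,0,0,0,0, 0,0,0.3,0,0,0,0, 0,0,0.3,0,0,0,0]'; python3 -m inch '[0,0,-3,0,0,0,0, 0,0,-6.5,0,0,0,0, 2,-2,-6.5,0,0,0,0, 4,-4.5,-6.5,0,0,0,0, 5.8,-6.8,-6.5,0,0,0,0, 5.8,-6.8,-6.5,0,0,0,0, 5.8,-6.8,-6.5,0,0,0,0, 5.8,-6.8,-4.5,0,0,0,0, 5.8,-6.8,-2.5,0,0,0,0, 5.8,-6.8,-1,0,0,0,0, 5.8,-6.8,-0.1,0,0,0,0, 5.8,-6.8,-0.1,0,0,0,0, 5.8,-6.8,-0.1,0,0,0,0]'; python3 - <<'E'
from rig import imaging
from h import *
f=imaging.grab_frame("scene"); cv2.imwrite("pics/s3.png",cv2.resize(f["frame"][110:230,210:370,::-1],None,fx=4.5,fy=4.5))
E
```

```text
time_s: 5.45
eef_pos: [0.5527, -0.1826, 0.2934]
eef_rot: [0.997, -0.075, 0.002, 0.001]
wrist_force: [-7.1, 3.8, 20.6]
grip_width: 0.0003
grasp_force: 9.9
time_s: 6.53
eef_pos: [0.6198, -0.1248, 0.2899]
eef_rot: [0.997, -0.076, -0.0, 0.0]
wrist_force: [-0.4, 0.4, 0.4]
grip_width: 0.0004
grasp_force: 0.0
```

View pics/s3.png

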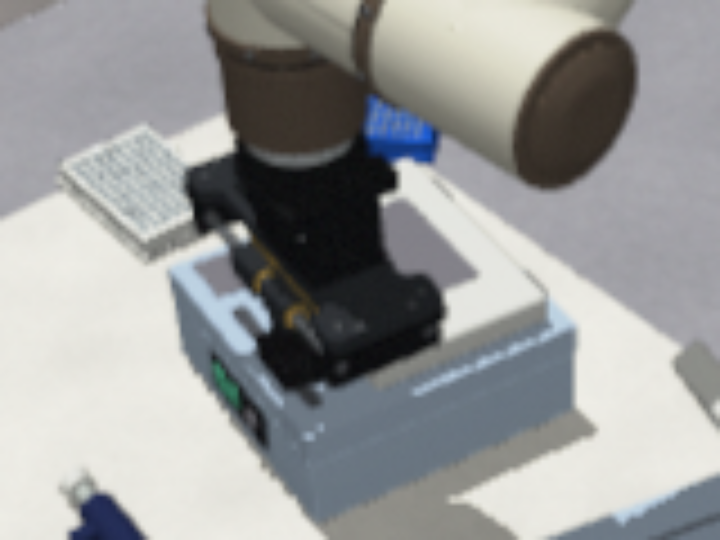

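The tip sits beside the fin on its +y side (fin hidden near (285,350)) with no contact force, and the lid stays flat. I'll raise 5 mm and push towards -y.

```bash
python3 -m inch '[0,0,-0.5,0,0,0,0, 0,0.5,-0.5,0,0,0,0, 0,1,-0.5,0,0,0,0, 0,1.5,-0.5,0,0,0,0, 0,2,-0.5,0,0,0,0, 0,2.5,-0.5,0,0,0,0, 0,3,-0.5,0,0,0,0, 0,3.5,-0.5,0,0,0,0, 0,4,-0.5,0,0,0,0, 0,4.4,-0.5,0,0,0,0, 0,4.7,-0.5,0,0,0,0, 0,4.9,-0.5,0,0,0,0, 0,5.1,-0.5,0,0,0,0, 0,5.1,-0.5,0,0,0,0, 0,5.1,-0.5,0,0,0,0]'
```

```text
time_s: 7.83
eef_pos: [0.6123, -0.1749, 0.2945]
eef_rot: [0.997, -0.075, -0.0, 0.0]
wrist_force: [0.6, 0.9, -0.6]
grip_width: 0.0001
grasp_force: 0.1
```

```bash
python3 -m inch '[0,0.2,0,0,0,0,0, 0,0.4,0,0,0,0,0, 0,0.4,0,0,0,0,0, 0,0.4,0,0,0,0,0]'
```

```text
time_s: 8.17
eef_pos: [0.6117, -0.1787, 0.2945]
eef_rot: [0.997, -0.075, -0.0, 0.0]
wrist_force: [0.5, 0.7, 0.1]
grip_width: 0.0008
grasp_force: 0.5
```

```bash
python3 -m inch '[0,0.2,0,0,0,0,0, 0,0.4,0,0,0,0,0, 0,0.4,0,0,0,0,0, 0,0.4,0,0,0,0,0]';python3 -m inch '[0,0.2,0,0,0,0,0, 0,0.4,0,0,0,0,0, 0,0.4,0,0,0,0,0]'; python3 - <<'E'
from rig import imaging
from h import *
f=imaging.grab_frame("scene"); a=cv2.resize(f["frame"][130:220,220:340,::-1],None,fx=3.3,fy=3.3)
f=imaging.grab_frame("wrist"); b=cv2.resize(f["frame"][:,:,::-1],(396,297)); 
cv2.imwrite("pics/s4.png",np.hstack([a[:297],b]))
E
```

```text
time_s: 8.5
eef_pos: [0.6114, -0.1803, 0.2945]
eef_rot: [0.997, -0.075, 0.0, -0.002]
wrist_force: [0.7, 11.2, 1.3]
grip_width: 0.0004
grasp_force: 5.7
time_s: 8.75
eef_pos: [0.6111, -0.1816, 0.2945]
eef_rot: [0.997, -0.075, 0.001, -0.004]
wrist_force: [1.3, 22.3, 3.8]
grip_width: 0.0004
grasp_force: 11.6
```

View pics/s4.png

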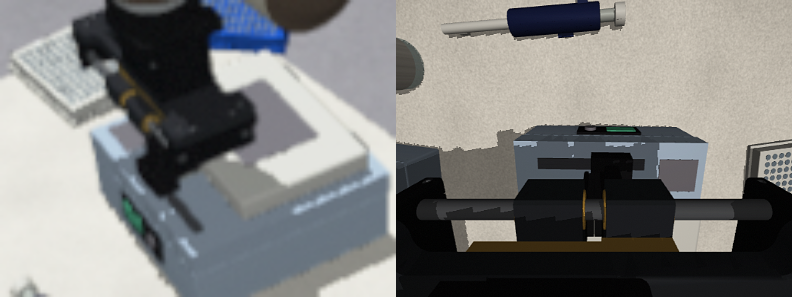

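The force climbs to 22 N with the slide stationary, and both views show it in mid-strip (wrist (612,165)), so it is at its hard stop. I'll draw clear and check.

```bash
python3 -m inch '[0,-1,0,0,0,0,0, 0,-2,0,0,0,0,0, 0,-2.5,0,0,0,0,0, 0,-2.5,-3,0,0,0,0, 0,-2.5,-7,0,0,0,0, 0,-2.5,-11,0,0,0,0, -3,-2.5,-15,0,0,0,0, -6,-2.5,-18,0,0,0,0, -10,-2.5,-20,0,0,0,0, -13,-2.5,-20,0,0,0,0, -13,-2.5,-20,0,0,0,0, -13,-2.5,-20,0,0,0,0]'; python3 - <<'E'
from rig import env,imaging
from h import *
from scipy.spatial.transform import Rotation as Ro
th=np.deg2rad(-8.7); R=np.array([[np.cos(th),-np.sin(th)],[np.sin(th),np.cos(th)]]); C=np.array([.537,-.184])
s=env.read_state(); T=np.eye(4);T[:3,:3]=Ro.from_quat(s["eef_rot"]).as_matrix();T[:3,3]=s["eef_pos"]; ims=[]
for n in ("scene","wrist"):
    f=imaging.grab_frame(n); p=cloud(f,T@f["hand_eye"] if n=="wrist" else None).reshape(-1,3)
    h=np.c_[(p[:,:2]-C)@R,p[:,2]]; b=(f["frame"].reshape(-1,3).astype(int).sum(1)<170)&(f["range_z"].ravel()>0)
    k=h[b&(h[:,2]>.118)&(h[:,2]<.145)&(h[:,0]>.05)&(h[:,0]<.1)&(abs(h[:,1])<.08)]; print(n,"fin",len(k),np.round(np.percentile(k,[2,50,98],axis=0),4).tolist() if len(k) else 0)
    l=h[(h[:,0]>-.05)&(h[:,0]<.03)&(abs(h[:,1])<.08)&(h[:,2]>.09)&(h[:,2]<.16)]
    if len(l): print("lid z",[round(float(np.median(l[abs(l[:,0]-x)<.008,2])),4) for x in (-.04,-.02,0,.02)])
    ims.append(cv2.resize(f["frame"][:,:,::-1] if n=="wrist" else f["frame"][100:300,180:460,::-1],(400,280)))
cv2.imwrite("pics/s5.png",np.hstack(ims)); print(s["wrist_force"])
E
```

```text
time_s: 9.85
eef_pos: [0.4835, -0.1427, 0.4965]
eef_rot: [0.997, -0.076, 0.002, 0.0]
wrist_force: [0.4, 0.0, -0.4]
grip_width: 0.0003
grasp_force: 0.0
scene fin 73 [[0.0626, -0.0069, 0.1185], [0.0758, 0.0036, 0.1327], [0.0873, 0.0085, 0.1387]]
lid z [0.1112, 0.1112, 0.1118, 0.1113]
wrist fin 442 [[0.059, -0.0072, 0.1215], [0.0713, 0.0003, 0.1375], [0.0842, 0.0064, 0.1395]]
lid z [0.1122, 0.1122, 0.1122, 0.112]
[ 0.41972757  0.04327223 -0.36843326]
```

View pics/s5.png

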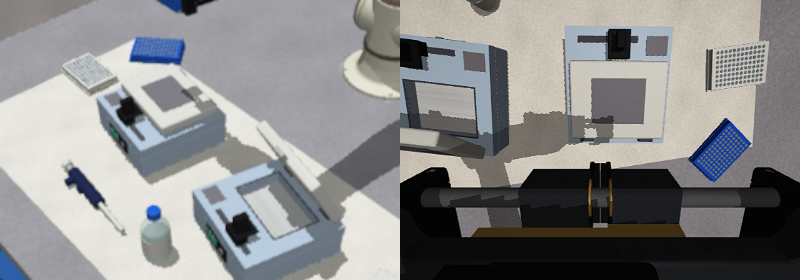

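The lid is flat at 111 mm, the fin is centred at y ≈ 0 (wrist view (619,43)), the arm is clear and everything else looks untouched.

```bash
python3 -c "
from rig import env
print(env.job_done())"
```

```text
the job is handed in; nothing more can be done
None
```

I shut the loaded heater's lid, pushed its latch fully across to the hard stop, drew the arm clear and handed the job in; the final pictures showed nothing else disturbed, and no verdict was returned.

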